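# Index the beaker carousel under the stirrer

### The arm

A 6-joint arm with a two-finger parallel gripper is mounted at the origin on the work surface. World frame = base frame: x ahead of the robot, y to its left, z up, the work surface at z = 0. Lengths are in m, angles in rad, forces in N, time in s.
With the tool pointing down it reaches from about 0.35 to 0.95 m from the base axis. Payload 17.4 kg.
Tool frame: the origin (TCP) lies at the very end of the fingers, on their centre line; the grasp point (between the pads) lies 19 mm behind it; z points along the fingers, y is the line along which they close (so a half turn about z gives the same grasp; the last joint's range is limited). The gripper opens to 93 mm and grips with 3 to 60 N. Pads are 15 mm wide; open, the fingers measure 128 mm over their backs; the gripper's body (75 mm by 188 mm) begins 65 mm behind the grasp point.
Start: joints at [-1.355, 0.116, 1.442, -0, 1.584, -0.038], TCP at [0.169, -0.653, 0.219] pointing down, gripper open.
Joint ranges: [-2.83, 2.83], [-0.83, 2.19], [0.07, 2.5], [-1.14, 4.28], [0.01, 3], [-2.97, 2.97]. Speed limits (rad/s): [1.89, 1.89, 2.22, 3.14, 3.14, 3.14].

### API

Orientations are given as a unit quaternion [w, x, y, z].
In Python, from bench import status, optics, job gives the robot as it stands.
- The arm moves only by the shell command python3 -m inch 'ROWS' [OPENING]. ROWS is JSON, a list of rows, each a list of 6 numbers: the shift along the world's x, y, z in m, then the turn, a rotation vector about the world's x, y, z in rad. A call has 1 to 5 rows; each row is the pose to reach, as a shift and turn from the pose commanded when the call began; what a row does not reach only later rows make up. A row lasts 1/10 s, in which the tool goes at most 50 mm and 8.59 degrees, less where a joint would pass 70% of its speed; a pose out of reach is approached as far as the arm can. A call with a gripper value outside its range is refused whole. OPENING is the opening, from 0 (shut) to 1 (fully open), set as the call begins (- or left out, the last holds). The fingers move at their own pace and stop on an object; the grip force is fixed at half the most. Time passes only in rows, so rows that repeat a pose let the fingers close. It gives the time, the measured TCP pose, the force, the opening and the grip force at its end, in the units of the state.
- status.sense(): the state, without advancing time (a new reading comes with each control period).
- optics.get_image(name): name is "scene" or "top" or "wrist"; returns the picture (400x640x3 uint8, red, green, blue); there is no depth.
- optics.get_calibration(name): a dict with "fovy" (degrees; the focal length in pixels is half the picture's height over the tangent of half this angle, whatever the lens; pixels are square), "cx", "cy" (the principal point, pixels), "R" (3x3) and "t" (3): a world point X has camera coordinates R X + t. Camera axes: x right, y down, z forward; pixel columns grow to the right and rows downward; lengths in m; the calibration is good to about 2 mm. A picture is of the moment at which its call begins: read the wrist's pose just before it. get_calibration takes no time and is no camera call; for the wrist camera it gives the pose at the moment of the call.
- job.job_done(): hands the job in; it is judged then, once.
The state is a dict: "clock": time; "qpos": joint angles; "joint_velocities": joint speeds; "tau": joint torques, N m; "tcp_pos": TCP position; "orientation": TCP orientation; "ft_force": force on the tool from outside, world axes, zero at the start; "ft_torque": the same for the moment, N m; "width": finger opening in m; "finger_force": force on a finger pad.
Only numpy, scipy, OpenCV 4.12 (cv2) and the standard library are available. Lean on these libraries where they do the work, as an engineer would, in place of code of your own. Each camera call takes 0.05 s, during which the arm holds its last target. There are 200 camera calls.

### The job

Reach in under the glass pane and turn the clicking carousel counter-clockwise (seen from above) by its black handles, click by click, until the blue beaker stands right beneath the steel shaft of the stirrer with the red motor. Leave it resting in that click with the hand away, do not bump the glass, and leave the bottle, cup and jar beside it where they stand.

Things in the scene. Friction and masses are not known exactly. Their poses are not given: they have to be found in the camera images.
- station: Stirring station, fixed. Origin on the bench top, on the carousel's vertical axis; z up; x points from its open front to the two rear rods (14 mm thick, 168 mm behind the axis, 130 mm to either side). The front (-x) faces the robot, within about 0.3 rad. Round dark base 30 mm high; aluminium carousel disc above it, radius 137 mm, upper face 46 mm over the bench.
- carousel (a joint): Carousel angle, rad, growing counter-clockwise seen from above; starts at 0, resting in a click. It clicks every 30 degrees (0.5236 rad, 0 included), good to 1 degree. Leaving a click takes 3 to 8 N at a handle, most at a quarter step; past the half step it pulls on into the next click by itself, let go before that it falls back. Stops at -0.35 and +3.3.
- handle0 (a point): Handle 0, a point on its axis 86 mm over the bench. The six handles are alike: upright round black posts fixed to the disc, 14 mm thick, tops 110 mm over the bench, 125 mm from the station axis, 60 degrees apart. Handle 0 is 30 degrees counter-clockwise of the blue beaker. There are also 12 black tick marks on the disc, one per click.
- handle1 (a point): Handle 1, like handle 0 (point on its axis 86 mm over the bench), 90 degrees counter-clockwise of the blue beaker.
- handle2 (a point): Handle 2, like handle 0 (point on its axis 86 mm over the bench), 150 degrees counter-clockwise of the blue beaker.
- handle3 (a point): Handle 3, like handle 0 (point on its axis 86 mm over the bench), 210 degrees counter-clockwise of the blue beaker.
- handle4 (a point): Handle 4, like handle 0 (point on its axis 86 mm over the bench), 270 degrees counter-clockwise of the blue beaker.
- handle5 (a point): Handle 5, like handle 0 (point on its axis 86 mm over the bench), 330 degrees counter-clockwise of the blue beaker.
- blue_rim (a point): Centre of the mouth of the blue beaker, 112 mm over the bench, 68 mm from the station axis; turns with the carousel; starts 120 degrees clockwise (from above) of station +x. Three open rigid beakers are clamped to the disc (blue, white, orange; 50 mm wide, 66 mm tall; 120 degrees apart) and cannot be taken out.
- stirrer_tip (a point): Lower end of the steel stirrer shaft (10 mm thick, red round motor 32 mm wide above the pane), fixed, 135 mm over the bench, 68 mm from the station axis. It hangs at one of four places, 2, 3, 4 or 5 clicks counter-clockwise of where the blue beaker starts; slim probes with small white, black and brass caps hang at the three others.
- pane: Clear glass pane, fixed, roofing the carousel: 8 mm thick, underside 235 mm over the bench (origin on the underside, on the station axis); in station axes from x = -145 mm (front edge) to +190 mm, y = -160 to 160 mm. A hand gets at the handles from the open front only on a slant, leaning back 30 to 45 degrees from vertical, and has room for handles within 30 degrees either side of the front.
- amber_bottle: Loose brown bottle with a black cap, 64 mm wide, 140 mm tall; origin at the centre of its foot. Bystander.
- steel_pot: Loose open steel cup, 80 mm wide, 80 mm tall; origin at the centre of its foot. Bystander.
- white_jar: Loose white jar with a blue cap, 68 mm wide, 85 mm tall; origin at the centre of its foot. Bystander.

How it is judged:
By the outcome, as a careful person would: the job done as asked, in the order asked, and still so for the second after the job is handed in, with the robot touching nothing.
It also fails if it takes over 61 s, if anything falls off the work surface, if the arm or the gripper's body presses on something with over 40 N, if the wrist force passes 120 N, or if a joint passes its speed limit or range.

## Working session

There is one attempt and no reset: what is moved stays moved. The work goes in short steps, Python scripts to look and compute and a shell command to move; the robot and the scene stay as the last step left them, time stands still between calls to the robot, and variables do not carry over. Pictures are saved under pics/ and viewed, at most 10 in all, crops included, and the job is handed in when it is done.

```bash
mkdir -p pics; ls
python3 - <<'E'
from bench import status, optics
import cv2
for n in ("scene","top"):
    cv2.imwrite(f"pics/{n}0.png",optics.get_image(n)[:,:,::-1])
    c=optics.get_calibration(n);print(n,c)
print(status.sense())
E
```

```text
pics
scene {'fovy': 45.53439169408476, 'cx': 323.8802972837034, 'cy': 202.66194762669898, 'R': array([[-0.11764019, -0.99300817,  0.00977593],
       [-0.94121392,  0.10835426, -0.31996204],
       [ 0.31666565, -0.04684163, -0.94737993]]), 't': array([0.11567702, 0.61768719, 1.18354903])}
top {'fovy': 45.272026530793525, 'cx': 323.11437658738504, 'cy': 193.3106589656981, 'R': array([[ 0.00581093, -0.99996214,  0.00647715],
       [-0.99278772, -0.00654463, -0.1197068 ],
       [ 0.11974466, -0.00573483, -0.99278816]]), 't': array([0.00968586, 0.61125031, 1.38324274])}
{'clock': 0.1, 'qpos': array([-1.35480770e+00,  1.16424959e-01,  1.44219511e+00,  8.48061206e-06,
        1.58398251e+00, -3.77805338e-02]), 'joint_velocities': array([ 3.02434440e-05,  5.30900700e-04, -1.38874127e-03, -8.48245122e-04,
        4.38824739e-04, -1.91417014e-03]), 'tau': array([-2.17667834e-04, -7.22894883e+01, -6.23864365e+01,  7.81594729e-02,
        2.27824389e-02, -2.10216365e-05]), 'tcp_pos': array([ 0.16942986, -0.65320569,  0.21798989]), 'orientation': array([-5.03336455e-04,  9.91960813e-01,  1.26544424e-01, -4.07115346e-05]), 'ft_force': array([ 0.00477616, -0.27390627,  0.37731546]), 'ft_torque': array([ 0.04896991, -0.01079006, -0.00154055]), 'finger_force': 0.0, 'width': 0.09316036894438892}
```

View pics/scene0.png

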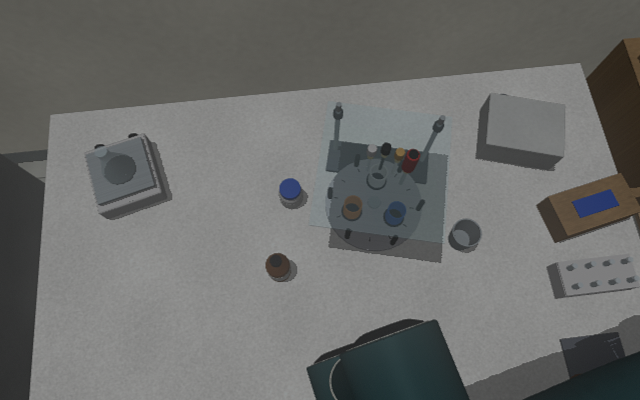

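View pics/top0.png

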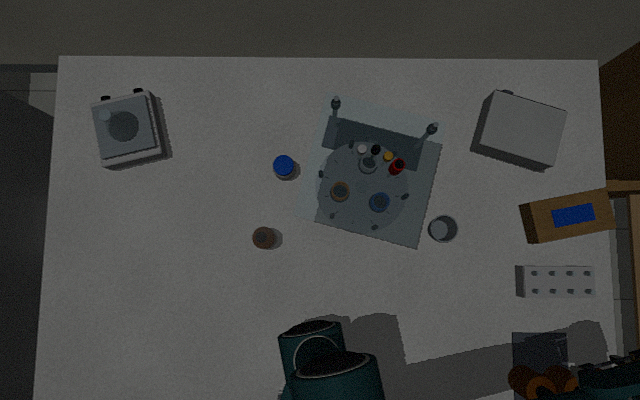

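Run:
```python
import cv2
a=cv2.imread("pics/top0.png")[85:265,235:475]
a=cv2.convertScaleAbs(a,alpha=1.6)
cv2.imwrite("pics/topc.png",cv2.resize(a,None,fx=3.33,fy=3.33,interpolation=cv2.INTER_CUBIC)[:600,:800])
```

```text
(no output)
```

View pics/topc.png

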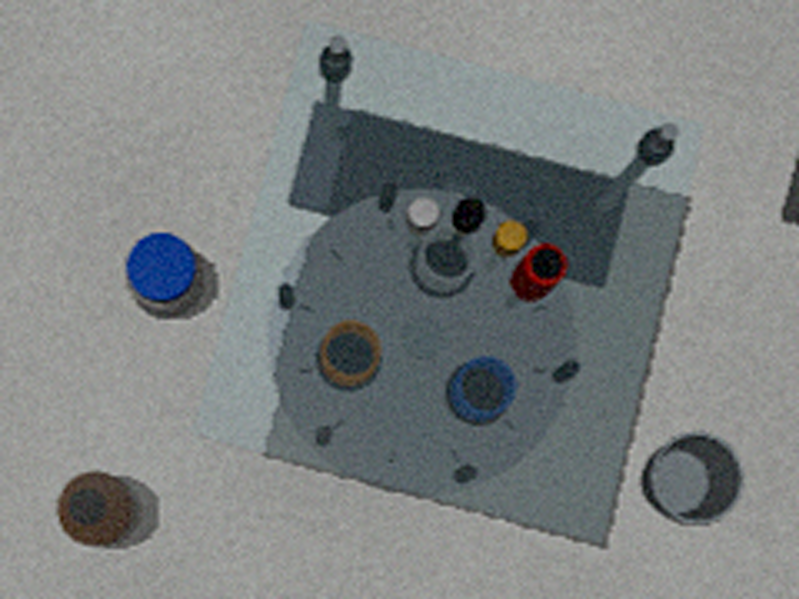

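```bash
cat > h.py <<'E'
import numpy as np
from bench import optics
def K(n):
    c=optics.get_calibration(n); f=200/np.tan(np.radians(c["fovy"]/2)); return c,f
def proj(n,X):
    c,f=K(n); p=np.atleast_2d(X)@c["R"].T+c["t"]; return np.c_[f*p[:,0]/p[:,2]+c["cx"],f*p[:,1]/p[:,2]+c["cy"]]
def ray(n,uv,z):
    c,f=K(n); d=c["R"].T@np.array([(uv[0]-c["cx"])/f,(uv[1]-c["cy"])/f,1]); o=-c["R"].T@c["t"]
    return o+d*(z-o[2])/d[2]
def pol(r,a,z): a=np.radians(a); return [r*np.cos(a),r*np.sin(a),z]
def toW(s,P):
    P=np.atleast_2d(P); c,q=np.cos(s[2]),np.sin(s[2]); return np.c_[s[0]+c*P[:,0]-q*P[:,1],s[1]+q*P[:,0]+c*P[:,1],P[:,2]]
E
python3 - <<'E'
from h import *
from scipy.optimize import least_squares
obs=[(pol(125,30,110),(387,190)),(pol(125,90,110),(286,290)),(pol(125,150,110),(321,437)),(pol(125,210,110),(466,474)),(pol(125,-30,110),None),(pol(125,-90,110),(572,367)),
(pol(68,-120,112),(484,387)),(pol(68,120,112),(350,352)),(pol(68,0,112),(446,258)),
((-145,-160,239),(607,547)),((-145,160,239),(195,435)),((190,160,239),(308,25)),((190,-160,239),(703,122))]
obs=[o for o in obs if o[1]]
P=np.array([o[0] for o in obs])/1000; U=np.array([o[1] for o in obs])/3.33+[235,85]
f=lambda s:(proj("top",toW(s,P))-U).ravel()
r=least_squares(f,[.7,-.1,-.2],loss="soft_l1"); s=r.x
print(s); print(f(s).reshape(-1,2).round(1).tolist())
np.save("s.npy",s)
for k in (2,3,4,5): print(k,[((proj("top",toW(s,[pol(.068,-120+30*k,z)]))-[235,85])*3.33).round()[0].tolist() for z in(.135,.243,.30)])
sc=lambda n,uv,z:(lambda w:(w.round(3),[(w[0]-s[0])*np.cos(s[2])+(w[1]-s[1])*np.sin(s[2]),-(w[0]-s[0])*np.sin(s[2])+(w[1]-s[1])*np.cos(s[2])]))(ray(n,uv,z))
for n,u,z in (("bottle",(86,506),.14),("cup",(692,478),.08),("jar",(161,267),.085)): print(n,sc("top",np.array(u)/3.33+[235,85],z))
print("scene",proj("scene",toW(s,np.array([pol(.125,150,.11),pol(.125,210,.11),pol(.068,-120,.112),pol(.068,-60,.135),pol(.068,-60,.3)]))).round())
E
```

```text
[ 0.62863643 -0.09976491 -0.25246259]
[[0.4, 0.2], [-0.3, 1.0], [0.9, -0.5], [0.8, -0.1], [-0.1, 0.4], [0.7, -0.0], [0.2, -0.2], [0.6, -1.3], [-1.4, -0.4], [-1.0, 0.6], [-1.1, -0.6], [-0.1, 1.1]]
2 [[509.0, 305.0], [529.0, 284.0], [541.0, 270.0]]
3 [[488.0, 269.0], [506.0, 244.0], [516.0, 229.0]]
4 [[451.0, 249.0], [465.0, 222.0], [474.0, 206.0]]
5 [[409.0, 249.0], [420.0, 222.0], [426.0, 206.0]]
bottle (array([0.478, 0.182, 0.14 ]), [np.float64(-0.2159103423820823), np.float64(0.23557649167383232)])
cup (array([ 0.507, -0.328,  0.08 ]), [np.float64(-0.0607074518391529), np.float64(-0.25122809620834485)])
jar (array([0.686, 0.129, 0.085]), [np.float64(-0.0013822276965678934), np.float64(0.23555636091178664)])
scene [[349. 231.]
 [396. 237.]
 [397. 210.]
 [401. 183.]
 [412. 158.]]
```

```bash
cat > d.py <<'E'
import sys; from h import *; from bench import status
from scipy.spatial.transform import Rotation as R
# args: handle angle, back-off along tool (m), grasp z, lean deg [dx dy station]
a,b,z,l=map(float,sys.argv[1:5]); off=list(map(float,sys.argv[5:7])) or [0,0]
s=np.load("s.npy"); l=np.radians(l)
ax=np.array([np.sin(l),0,-np.cos(l)])
g=np.array(pol(.125,a,z))+ax*(.019-b)+[*off,0]
Rz=R.from_euler("z",s[2]); T=Rz*R.from_matrix(np.c_[np.cross([0,-1,0],ax),[0,-1,0],ax])
p=toW(s,g)[0]; st=status.sense(); q=st["orientation"]; C=R.from_quat([*q[1:],q[0]])
print("row",(p-st["tcp_pos"]).round(4).tolist(),(T*C.inv()).as_rotvec().round(3).tolist(),"tgt",p.round(3),"t",st["clock"],"F",st["ft_force"].round(1),"q",st["qpos"].round(2),"w",round(st["width"],3))
c=Rz.inv().apply(st["tcp_pos"]-[s[0],s[1],0]); gg=c-Rz.inv().apply(C.as_matrix()[:,2])*.019
print("station tcp",c.round(4),"grasp",gg.round(4),"ang",np.degrees(np.arctan2(gg[1],gg[0])).round(1)%360)
E
python3 d.py 150 .2 .088 38 -.03 0
```

```text
row [0.233, 0.6763, 0.0126] [-0.001, -0.67, -0.488] tgt [0.402 0.023 0.231] t 0.1 F [ 0.  -0.3  0.4] q [-1.35  0.12  1.44  0.    1.58 -0.04] w 0.093
station tcp [-0.3064 -0.6506  0.218 ] grasp [-0.3064 -0.6506  0.237 ] ang 244.8
```

```bash
python3 -m inch '[[0.02,0.04,0.04,0,0,-0.1],[0.04,0.08,0.07,0,0,-0.2],[0.06,0.13,0.08,0,0,-0.3],[0.08,0.18,0.08,0,0,-0.4],[0.1,0.23,0.08,0,0,-0.48]]' 0.4; python3 -m inch '[[0.02,0.05,0,0,0,0],[0.04,0.1,0,0,0,0],[0.06,0.15,0,0,0,0],[0.08,0.2,0,0,0,0],[0.1,0.25,0,0,0,0]]'; python3 d.py 150 .2 .088 38 -.03 0
```

```text
clock: 0.6
tcp_pos: [0.2606, -0.4446, 0.2985]
orientation: [0.0, 0.993, -0.115, 0.0]
ft_force: [0.1, -0.0, 0.5]
width: 0.0577
finger_force: 0.0
clock: 1.1
tcp_pos: [0.3532, -0.2123, 0.2981]
orientation: [0.0, 0.994, -0.113, 0.0]
ft_force: [1.4, -0.3, -0.3]
width: 0.0371
finger_force: 0.0
row [0.0493, 0.2354, -0.0675] [-0.157, -0.644, -0.025] tgt [0.402 0.023 0.231] t 1.1 F [ 1.4 -0.3 -0.3] q [-0.6  -0.48  1.83  0.    1.79  1.19] w 0.037
station tcp [-0.2386 -0.1777  0.2981] grasp [-0.2386 -0.1777  0.3171] ang 216.7
```

```bash
python3 -m inch '[[0.01,0.05,0,-0.03,-0.12,0],[0.01,0.1,0,-0.06,-0.25,-0.01],[0.02,0.15,-0.01,-0.09,-0.38,-0.01],[0.03,0.2,-0.03,-0.12,-0.5,-0.02],[0.04,0.225,-0.06,-0.15,-0.62,-0.02]]'; python3 -m inch '[[0,0,0,0,0,0],[0,0,0,0,0,0]]'; python3 d.py 150 .2 .088 38 -.03 0;python3 d.py 150 .1 .088 38
```

```text
clock: 1.6
tcp_pos: [0.4274, -0.0214, 0.2674]
orientation: [0.04, 0.958, -0.122, 0.257]
ft_force: [1.5, -1.0, -0.4]
width: 0.0373
finger_force: 0.0
clock: 1.8
tcp_pos: [0.4263, -0.0218, 0.2658]
orientation: [0.04, 0.959, -0.12, 0.253]
ft_force: [-0.3, -0.1, 0.4]
width: 0.037
finger_force: 0.0
row [-0.0239, 0.0449, -0.0351] [-0.02, -0.145, 0.002] tgt [0.402 0.023 0.231] t 1.8 F [-0.3 -0.1  0.4] q [-0.02 -0.83  2.14 -0.13  1.33  1.8 ] w 0.037
station tcp [-0.2154  0.025   0.2658] grasp [-0.2248  0.0253  0.2823] ang 173.6
row [0.0648, 0.022, -0.1139] [-0.02, -0.145, 0.002] tgt [0.491 0.    0.152] t 1.8 F [-0.3 -0.1  0.4] q [-0.02 -0.83  2.14 -0.13  1.33  1.8 ] w 0.037
station tcp [-0.2154  0.025   0.2658] grasp [-0.2248  0.0253  0.2823] ang 173.6
```

```bash
python3 -m inch '[[0.01,0.015,-0.02,0,0,0],[0.02,0.025,-0.045,0,-0.02,0],[0.03,0.03,-0.07,0,-0.05,0],[0.045,0.025,-0.09,-0.01,-0.1,0],[0.065,0.022,-0.114,-0.02,-0.145,0]]'; python3 -m inch '[[0,0,0,0,0,0],[0,0,0,0,0,0]]'|tail -2; python3 d.py 150 .1 .088 38;python3 d.py 150 0 .088 38
python3 - <<'E'
from bench import optics
import cv2
for n in("scene","wrist"): cv2.imwrite(f"pics/{n}1.png",optics.get_image(n)[:,:,::-1])
a=cv2.imread("pics/scene1.png")[90:290,250:510]; b=cv2.imread("pics/wrist1.png")
cv2.imwrite("pics/c1.png",cv2.vconcat([cv2.resize(a,(400,300)),cv2.resize(b,(400,250))]))
E
```

```text
clock: 2.3
tcp_pos: [0.4924, -0.0032, 0.1531]
orientation: [0.042, 0.937, -0.123, 0.325]
ft_force: [2.0, 0.3, -0.1]
width: 0.037
finger_force: 0.0
width: 0.0372
finger_force: 0.0
row [-0.0002, 0.0027, -0.0012] [-0.001, 0.0, 0.008] tgt [0.491 0.    0.152] t 2.5 F [0.2 0.4 0.7] q [ 0.06 -0.73  2.31 -0.25  0.93  1.98] w 0.037
station tcp [-0.1572  0.0599  0.1531] grasp [-0.1689  0.06    0.1681] ang 160.4
row [0.0594, -0.0127, -0.0801] [-0.001, 0.0, 0.008] tgt [ 0.551 -0.015  0.073] t 2.5 F [0.2 0.4 0.7] q [ 0.06 -0.73  2.31 -0.25  0.93  1.98] w 0.037
station tcp [-0.1572  0.0599  0.1531] grasp [-0.1689  0.06    0.1681] ang 160.4
```

View pics/c1.png

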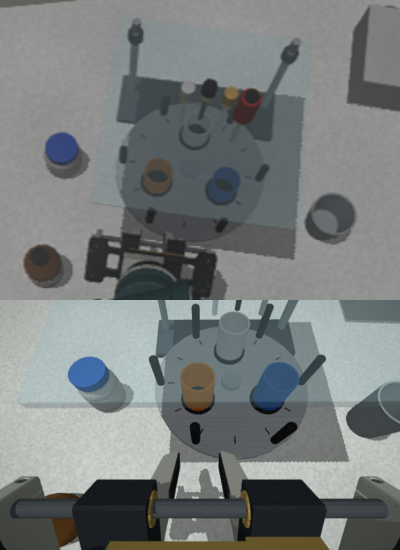

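```bash
python3 -m inch '[[0.012,0,-0.016,0,0,0],[0.024,-0.003,-0.032,0,0,0],[0.036,-0.007,-0.048,0,0,0],[0.048,-0.01,-0.065,0,0,0],[0.0595,-0.0125,-0.08,0,0,0]]'|tail -3; python3 -m inch '[[0,0,0,0,0,0]]'|tail -3; python3 d.py 150 0 .088 38
```

```text
ft_force: [0.5, 0.6, 0.2]
width: 0.0371
finger_force: 0.0
ft_force: [0.1, 0.5, 0.3]
width: 0.0372
finger_force: 0.0
row [-0.0007, -0.0012, 0.0013] [-0.0, 0.0, 0.006] tgt [ 0.551 -0.015  0.073] t 3.2 F [0.1 0.5 0.3] q [ 0.02 -0.47  2.3  -0.27  0.68  2.01] w 0.037
station tcp [-0.0962  0.0638  0.0717] grasp [-0.1079  0.0639  0.0867] ang 149.4
```

```bash
python3 - <<'E'
from bench import optics
import cv2
b=optics.get_image("wrist")[:,:,::-1]; cv2.imwrite("pics/w2.png",b)
E
for a in 160 170 180 190 200 206; do python3 d.py $a 0 .088 38|head -1|cut -c1-60; done
```

```text
row [-0.0144, -0.0182, 0.0002] [-0.0, 0.001, 0.006] tgt [ 0.
row [-0.0251, -0.0372, 0.0002] [-0.0, 0.001, 0.006] tgt [ 0.
row [-0.0324, -0.0577, 0.0002] [-0.0, 0.001, 0.006] tgt [ 0.
row [-0.036, -0.0792, 0.0002] [-0.0, 0.001, 0.006] tgt [ 0.5
row [-0.0357, -0.101, 0.0002] [-0.0, 0.001, 0.006] tgt [ 0.5
row [-0.0338, -0.1139, 0.0002] [-0.0, 0.001, 0.006] tgt [ 0.
```

View pics/w2.png

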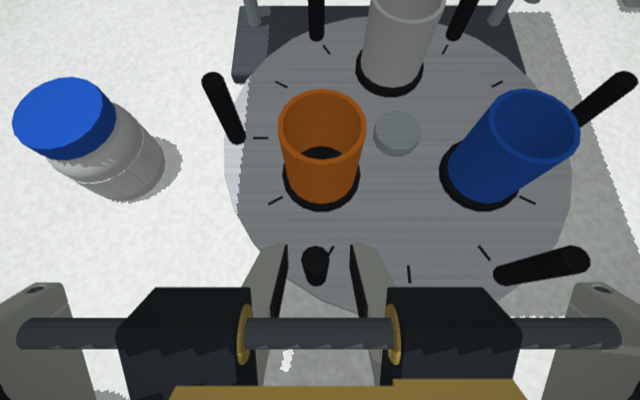

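```bash
python3 -m inch '[[-0.007,-0.009,0,0,0,0],[-0.0144,-0.018,0,0,0,0],[-0.02,-0.027,0,0,0,0],[-0.025,-0.037,0,0,0,0],[-0.029,-0.047,0,0,0,0]]'|tail -3;python3 d.py 180 0 .088 38
```

```text
ft_force: [-0.2, 0.2, -0.6]
width: 0.0372
finger_force: 0.0
row [-0.0032, -0.0111, -0.0017] [-0.0, 0.005, 0.005] tgt [ 0.519 -0.071  0.073] t 3.75 F [-0.2  0.2 -0.6] q [-0.11 -0.57  2.36 -0.14  0.7   1.79] w 0.037
station tcp [-0.1129  0.0116  0.0747] grasp [-0.1247  0.0116  0.0896] ang 174.7
```

```bash
python3 -m inch '[[-0.003,-0.011,-0.001,0,0,0],[-0.005,-0.021,-0.001,0,0,0],[-0.0068,-0.0326,-0.001,0,0,0],[-0.0068,-0.043,-0.001,0,0,0],[-0.0065,-0.0543,-0.001,0,0,0]]'|tail -3;python3 -m inch '[[-0.0055,-0.007,0,0,0,0]]'|tail -3; python3 d.py 206 0 .088 38;  python3 - <<'E'
from bench import optics
import cv2
b=optics.get_image("wrist")[:,:,::-1]; cv2.imwrite("pics/w3.png",b)
E
```

```text
ft_force: [-0.6, 2.4, 0.4]
width: 0.0373
finger_force: 0.8
ft_force: [0.1, 0.4, -0.0]
width: 0.0371
finger_force: 0.0
row [0.0069, -0.0056, -0.0006] [-0.0, 0.005, 0.005] tgt [ 0.517 -0.128  0.073] t 4.35 F [ 0.1  0.4 -0. ] q [-0.3  -0.58  2.36  0.04  0.69  1.51] w 0.037
station tcp [-0.1088 -0.0511  0.0737] grasp [-0.1205 -0.051   0.0886] ang 202.9
```

View pics/w3.png

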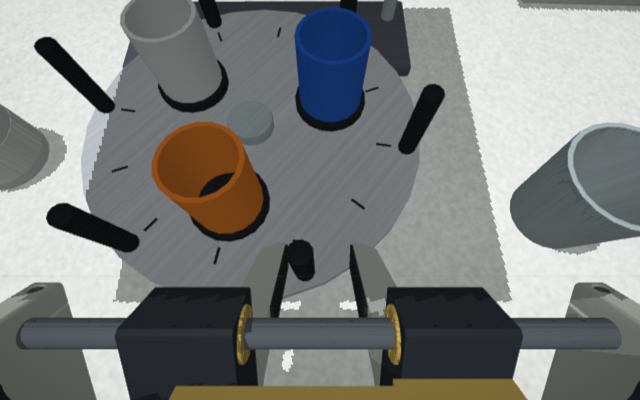

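Run:
```python
from h import *
s=np.load("s.npy")
def ang(uv,z):
    w=ray("wrist",uv,z);d=w[:2]-s[:2];return np.hypot(*d).round(4),(np.degrees(np.arctan2(d[1],d[0])-s[2])%360).round(1)
print("h4",ang((300,245),.11),"h3",ang((57,214),.11),"h5",ang((434,92),.11),"blue",ang((333,35),.112))
```

```text
h4 (np.float64(0.1182), np.float64(200.9)) h3 (np.float64(0.1244), np.float64(138.9)) h5 (np.float64(0.1218), np.float64(261.5)) blue (np.float64(0.0664), np.float64(293.1))
```

```bash
python3 -m inch '[[0.002,-0.003,0,0,0,0],[0.004,-0.006,0,0,0,0],[0.004,-0.006,0,0,0,0],[0.004,-0.006,0,0,0,0],[0.004,-0.006,0,0,0,0]]'|tail -3; python3 d.py 210 0 .088 38;  python3 - <<'E'
from bench import optics
import cv2
b=optics.get_image("wrist")[:,:,::-1]; cv2.imwrite("pics/w4.png",b)
E
```

```text
ft_force: [0.2, 0.1, 0.4]
width: 0.0371
finger_force: 0.0
row [0.0053, -0.0088, 0.0019] [-0.001, 0.002, 0.005] tgt [ 0.52  -0.136  0.073] t 4.9 F [0.2 0.1 0.4] q [-0.31 -0.56  2.36  0.05  0.68  1.49] w 0.037
station tcp [-0.1039 -0.0553  0.0711] grasp [-0.1156 -0.0553  0.0861] ang 205.6
```

View pics/w4.png

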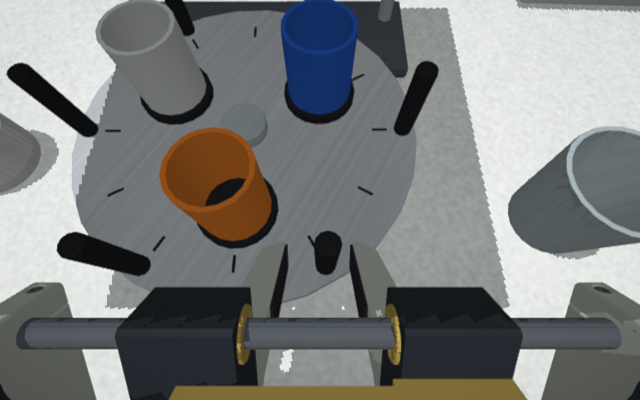

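```bash
python3 -m inch '[[-0.01,0.0025,0.013,0,0,0],[-0.022,0.0055,0.029,0,0,0],[-0.036,0.009,0.047,0,0,0],[-0.048,0.012,0.063,0,0,0],[-0.06,0.015,0.079,0,0,0]]'|tail -3; python3 -m inch '[[-0.02,0.005,0.02,0,0,0],[-0.04,0.01,0.04,0,0,0],[-0.05,0.015,0.06,0,0.05,0],[-0.05,0.015,0.08,0,0.1,0]]'|tail -3;python3 d.py 210 0 .088 38
python3 - <<'E'
from bench import optics
import cv2
b=optics.get_image("wrist")[:,:,::-1]; cv2.imwrite("pics/w5.png",b)
a=optics.get_image("top")[85:265,235:475,::-1]; a=cv2.resize(cv2.convertScaleAbs(a,alpha=1.6),None,fx=3.33,fy=3.33,interpolation=cv2.INTER_CUBIC)
cv2.imwrite("pics/top5.png",a)
E
```

```text
ft_force: [-20.2, 5.9, 4.9]
width: 0.0373
finger_force: 0.0
ft_force: [-0.1, -0.8, 0.4]
width: 0.0372
finger_force: 0.0
row [0.0885, -0.0331, -0.1588] [-0.004, -0.119, 0.007] tgt [ 0.52  -0.136  0.073] t 5.85 F [-0.1 -0.8  0.4] q [-0.29 -0.83  2.2  -0.01  1.22  1.53] w 0.037
station tcp [-0.1905 -0.0525  0.2318] grasp [-0.2004 -0.0521  0.248 ] ang 194.6
```

View pics/top5.png

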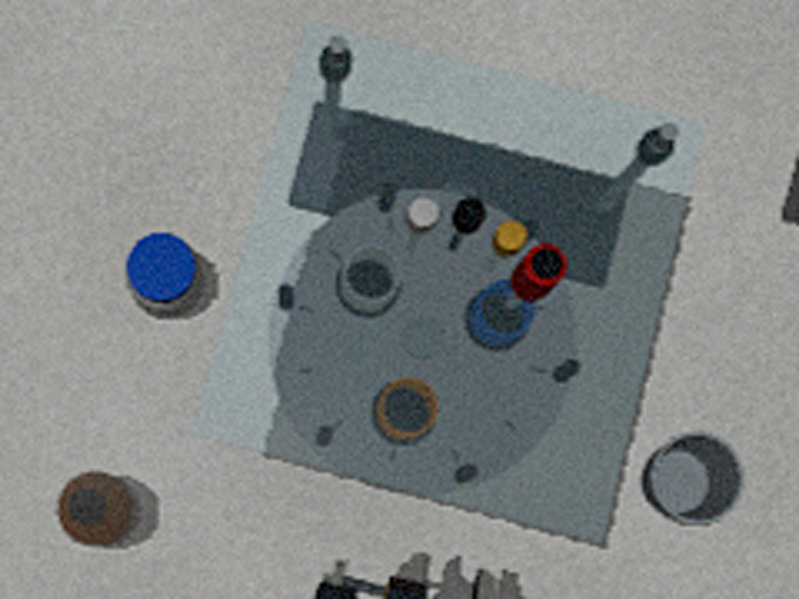

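```bash
python3 -m inch '[[0,0.01,0.02,0,0,0],[0,0.02,0.04,0,0,0],[0,0.02,0.04,0,0,0],[0,0.02,0.04,0,0,0]]'|tail -3; python3 -c "
from bench import job;print(job.job_done())"
```

```text
ft_force: [-0.2, 1.0, -0.1]
width: 0.0372
finger_force: 0.0
the job is handed in; nothing more can be done
None
```

I turned the carousel two clicks counter-clockwise. The blue beaker now rests in its click beneath the red-motor stirrer with the hand clear, the bottle, cup and jar look unmoved in the overhead picture, and the job is handed in. While backing out the wrist force briefly read about 21 N; I took it for the arm's own motion near a joint limit rather than a touch on the glass, but did not confirm that.

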